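# Stack the capsule in the nest and hold the sprung lamp lid at its index

### The job

The round body of a small speaker capsule already sits in the nest of the inspection-lamp station: set the spacer ring squarely on it in the nest and let go, then the top disc, boss up, on the ring and let go. Then lift the sprung lid of the lamp box beside the nest until it lines up with the dark index arm at its side, so that its mirror lights the stack, and finish while the gripper is still holding the lid steady there (its spring shuts it when let go), leaving the index arm as it is set and the other things on the desk undisturbed.

Things in the scene. Friction and masses are not known exactly. Their poses are not given: they have to be found in the camera images.
- nest (a point): centre of the nest's floor, on the fixed station's base plate, 12 mm above the desk. z up, y towards the lamp box (its wall 105 mm off), x along the lid's hinge. Two curved steel jaws stand on its +x and -x sides: bore 52 mm, 36 mm outside radius, flared lips up to 39 mm above the floor; the +y and -y sides are open finger slots about 35 mm wide, so set parts in with the fingers closing along y
- body_center (a point): centre of the capsule's body, a plain dark steel cylinder, 48 mm diameter, 16 mm high, loose but already seated in the nest (its centre 8 mm above the nest floor)
- spacer_mid (a point): centre (half-way up) of the spacer, an aluminium ring lying flat on the desk, 48 mm outside and 28 mm inside diameter, 12 mm high, about 30 g; in place its centre is 22 mm above the nest floor. Spacer and disc may have changed places
- disc_mid (a point): centre (half-way up the plate) of the top disc, an aluminium plate without a hole, 48 mm diameter, 10 mm thick, with a small brass boss (12 mm wide, 6 mm high) on its top, about 50 g, lying flat on the desk boss up; in place its centre is 33 mm above the nest floor. z points out of the boss
- lid_hinge (a point): middle of the lid's hinge axis, turning with the lid: y points from the lid's free edge (nest side) to the hinge, x along the hinge, z out of the lid's top. Fixed at 253 mm from the nest centre along the nest's +y, 70 mm above the nest floor. The grey lid, level when shut, is 152 x 152 x 8 mm, its underside on the axis' level
- lid_bar (a point): middle of the round steel handle bar on the lid: 12 mm diameter, along x, 102 mm long, 80 mm clear between its two posts. In the lid's frame it lies 120 mm from the hinge axis in -y and 48 mm in +z (34 mm of free space between the bar and the lid's top). The bar can turn between gripping fingers that close along y
- lid (a joint): lid angle in rad: 0 shut and level, grows as the free edge rises towards the hinge side (turning about the nest's -x axis), stops at 1.2. A spring shuts it: about 0.35 N m at 0, growing 0.7 N m per rad, plus the lid's weight of 0.25 kg, so about 4 N at the bar when shut and 8 N at 0.8
- index (a joint): angle of the index arm in rad, same zero, axis and direction as the lid: the lid lines up with it when both read the same. It is set between 0.45 and 0.8 and stays by friction; touching it can move it
- index_tip (a point): ball end of the index arm, a thin dark steel rod on the hinge axis 105 mm beside the lid's middle (on the lid's +x side), 175 mm long; its y axis points from the tip to the hinge
- thumbnut: small loose brass thumb nut, 18 mm across, 14 mm high, lying between the spacer's and the disc's places (bystander; origin under its middle)
- multimeter: yellow multimeter lying flat, 135 x 72 x 34 mm (bystander; origin under its middle)
- driver: orange-handled screwdriver lying flat, 170 mm long (bystander; origin under its middle)
- jar: small glass jar with a black cap, 48 mm wide, 60 mm high (bystander; origin under its middle)
- spool: grey solder spool standing on end, 54 mm wide, 38 mm high (bystander; origin under its middle)
- pliers: red-handled pliers lying flat, about 175 mm long (bystander; origin under its middle)
- tray: black divided parts tray, 120 x 90 x 25 mm (bystander; origin under its middle)

How it is judged:
On the way, in this order (a step that is already met when the one before it is completed fails the run):
1. the spacer sits flat on the body in the nest, let go (horizontal distance between spacer_mid and nest below 0.006 m and z of spacer_mid in the frame of nest between 0.019 and 0.025 m and angle between spacer_mid's own z axis and vertical below 0.1 rad and contact force between the fingers and spacer below 0.2 N), for 0.2 s.
2. the top disc sits flat on the spacer in the nest, boss up, let go (horizontal distance between each of spacer_mid, disc_mid and nest below 0.006 m and z of spacer_mid in the frame of nest between 0.019 and 0.025 m and angle between each of spacer_mid, disc_mid's own z axis and vertical below 0.1 rad and z of disc_mid in the frame of nest between 0.03 and 0.036 m and contact force between the fingers and disc below 0.2 N), for 0.2 s.
3. the fingers hold the lid lined up with the index arm (angle between the y axis of lid_hinge and the y axis of index_tip, either way round below 0.07 rad and value of joint lid above 0.3 rad and contact force between the fingers and lid above 2 N and velocity of joint lid between -0.08 and 0.08 rad/s), for 0.2 s.
At the end, for the whole second after the job is handed in: Body, spacer and disc are stacked in the nest in that order, each within 6 mm of its centre, within 3 mm of its seated height and tilted less than 0.1 rad, and the fingers hold the lid (over 2 N) still and within 0.07 rad of the index arm (all of step 3 and horizontal distance between each of body_center, spacer_mid, disc_mid and nest below 0.006 m and z of body_center in the frame of nest between 0.005 and 0.011 m and angle between each of body_center, spacer_mid, disc_mid's own z axis and vertical below 0.1 rad and z of spacer_mid in the frame of nest between 0.019 and 0.025 m and z of disc_mid in the frame of nest between 0.03 and 0.036 m and linear speed of disc below 0.02 m/s); the arm keeps its last pose, push and grip.
It fails at once if the index arm was moved (distance of index_tip from where it was at the start of the episode above 0.012 m).
It fails at once if a bystander was moved by more than 30 mm (distance of any of thumbnut, multimeter, driver, jar, spool, pliers, tray from where it was at the start of the episode above 0.03 m).
It also fails if it takes over 56 s, if anything falls off the work surface, if the arm or the gripper's body presses on something with over 40 N, if the wrist force passes 120 N, or if a joint passes its speed limit or range.

### The arm

A 6-joint arm with a two-finger parallel gripper is mounted at the origin on the work surface. World frame = base frame: x ahead of the robot, y to its left, z up, the work surface at z = 0. Lengths are in m, angles in rad, forces in N, time in s.
With the tool pointing down it reaches from about 0.3 to 0.825 m from the base axis. Payload 5.4 kg.
Tool frame: the origin (TCP) lies at the very end of the fingers, on their centre line; the grasp point (between the pads) lies 19 mm behind it; z points along the fingers, x is the direction in which the jaws open and shut, and the axes are right-handed (so a half turn about z gives the same grasp; the last joint's range is limited). The gripper opens to 92 mm and grips with 3 to 60 N. Pads are 20 mm wide; open, the fingers measure 128 mm over their backs; the gripper's body (75 mm by 189 mm) begins 69 mm behind the grasp point.
Start: joints at [0.937, 0.158, 1.597, -0, 1.386, -0.21], TCP at [0.236, 0.524, 0.182] pointing down, gripper open.
Joint ranges: [-2.91, 2.91], [-0.94, 2.29], [0.18, 2.7], [-1.29, 4.43], [0.17, 2.64], [-3, 3]. Speed limits (rad/s): [2.57, 2.57, 3.14, 3.14, 3.14, 3.14].

### API

Orientations are given as a rotation vector (axis times angle).
In Python, from workcell import bot gives the robot as it stands. Calls block until the motion is done:
- bot.goto(position, orientation): joint-space move of the TCP to a pose.
- bot.line_to(position, rot=None, max_speed=0.15): straight line of the TCP; rot=None keeps the orientation; max_speed is the mean speed in m/s.
- bot.set_joints(angles): joint-space move.
- bot.set_gripper(opening, newtons=None): opening from 0.0 (shut) to 1.0 (fully open); newtons is the grip in N (None keeps the last); returns when the fingers have stopped.
- bot.hold(seconds).
- bot.inverse_kinematics(position, orientation): joint angles nearest the present ones, or None.
- bot.read_camera(name): name is "scene" or "top"; returns a dict with "pixels" (384x512x3 uint8, blue, green, red), "fx", "fy", "cx", "cy" (pixels), "R" (3x3) and "t" (3): a world point X has camera coordinates R X + t. Camera axes: x right, y down, z forward; pixel columns grow to the right and rows downward; lengths in m; the calibration is good to about 2 mm. A picture is of the moment at which its call begins. There is no depth.
A pose or a line that the arm cannot do raises bot.MotionError and nothing moves.
- bot.job_done(): hands the job in, once; it reports no verdict.
Readings, each from a call of its own:
- bot.current_clock(): time.
- bot.current_joints(): joint angles.
- bot.current_joint_vel(): joint speeds.
- bot.current_effort(): joint torques, N m.
- bot.current_ee_pos(): TCP position.
- bot.current_tool_rot(): TCP orientation.
- bot.current_contact_force(): force on the tool from outside, world axes, zero at the start.
- bot.current_ft_torque(): the same for the moment, N m.
- bot.current_opening(): opening from 0.0 (shut) to 1.0 (fully open).
Only numpy, scipy, OpenCV 4.12 (cv2) and the standard library are available. Lean on these libraries where they do the work, as an engineer would, in place of code of your own. Each camera call takes 0.05 s, during which the arm holds its last target. There are 200 camera calls.

## Working session

There is one attempt and no reset: what is moved stays moved. The work goes in short steps, each a Python script; the robot and the scene stay as the last script left them, time stands still between calls to the robot, and variables do not carry over. Pictures are saved under pics/ and viewed, about 8 in all and at most 12, crops included, and the job is handed in when it is done.

```bash
mkdir -p pics; ls
python3 - <<'E'
from workcell import bot
import cv2,numpy as np
for n in("top","scene"):
    c=bot.read_camera(n); cv2.imwrite(f"pics/{n}0.png",c["pixels"]); np.savez(f"pics/{n}0.npz",**c)
    R=np.array(c["R"]);t=np.array(c["t"]);print(n,c["fx"],c["fy"],c["cx"],c["cy"],R.round(3).tolist(),t.round(3),"pos",(-R.T@t).round(3))
print(bot.current_clock(),bot.current_tool_rot())
E
```

```text
pics
top 358.171158298611 358.171158298611 257.14272952163844 192.80885211554272 [[-0.03, -1.0, -0.005], [-0.975, 0.03, -0.222], [0.222, -0.001, -0.975]] [-0.01   0.617  0.943] pos [ 0.392 -0.027  1.056]
scene 376.0114721739396 376.0114721739396 259.55215648604883 188.24095117792797 [[-0.723, 0.691, -0.013], [0.396, 0.399, -0.827], [-0.566, -0.603, -0.563]] [ 0.432 -0.157  1.563] pos [1.26  0.706 0.755]
0.1 [ 2.63844742e+00  1.70427144e+00 -2.41620164e-03]
```

View pics/top0.png

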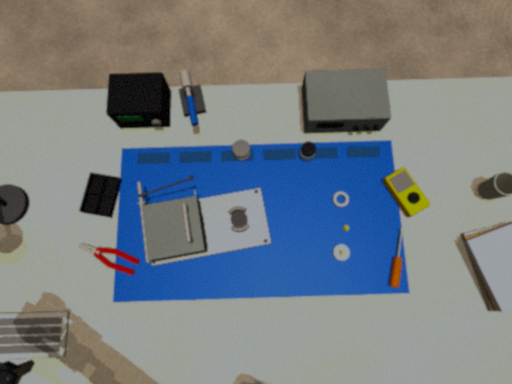

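View pics/scene0.png

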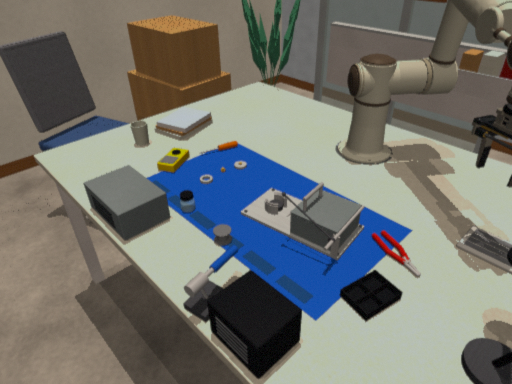

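The top view shows the nest near (239,220), the lamp box at (173,228), the index rod running from (143,200) to (192,178), the ring near (341,199) and the disc near (342,253). I'll enlarge these areas.

```bash
cat > h.py <<'E'
import cv2,numpy as np
from workcell import bot
def load(n): 
    d=np.load(f"pics/{n}.npz"); return {k:d[k] for k in d}
def ray(c,uv,z):
    R,t=c["R"],c["t"]; C=-R.T@t
    d=R.T@np.array([(uv[0]-c["cx"])/c["fx"],(uv[1]-c["cy"])/c["fy"],1.])
    return C+d*(z-C[2])/d[2]
def proj(c,X):
    p=c["R"]@np.asarray(X)+c["t"]; return np.array([c["fx"]*p[0]/p[2]+c["cx"],c["fy"]*p[1]/p[2]+c["cy"]])
def snap(n,tag):
    c=bot.read_camera(n); c={k:np.array(c[k]) for k in c}; np.savez(f"pics/{tag}.npz",**c); return c
def crop(c,x,y,w,h,s): return cv2.resize(c["pixels"][y:y+h,x:x+w],None,fx=s,fy=s,interpolation=cv2.INTER_CUBIC)
E
python3 - <<'E'
from h import *
a=load("top0");b=load("scene0")
m=np.zeros((600,800,3),np.uint8)
m[:330,:480]=crop(a,125,165,160,110,3)
m[:330,490:760]=crop(a,315,175,45,55,6)[:330,:270]
m[335:575,490:730]=crop(a,322,233,40,40,6)
m[335:600,:480]=crop(b,235,175,160,100,3)[:265]
cv2.imwrite("pics/m1.png",m)
hsv=cv2.cvtColor(a["pixels"],cv2.COLOR_BGR2HSV)
# bright low-sat blobs on the mat's right
k=((hsv[...,1]<110)&(hsv[...,2]>110)).astype(np.uint8); k[:,:320]=0;k[:,365:]=0;k[:180]=0;k[280:]=0
for c in cv2.findContours(k,cv2.RETR_CCOMP,cv2.CHAIN_APPROX_NONE)[0]:
    if len(c)>4: 
        (x,y),r=cv2.minEnclosingCircle(c);M=cv2.boundingRect(c);print((x,y),r,M,cv2.contourArea(c),ray(a,(x,y),.011).round(4))
E
```

```text
(340.7790832519531, 252.03488159179688) 8.763317108154297 (333, 244, 17, 17) 213.5 [ 0.4472 -0.2643  0.011 ]
(341.5, 252.0) 2.061652660369873 (340, 250, 4, 5) 10.0 [ 0.4472 -0.2664  0.011 ]
(346.5, 227.0) 3.3542017936706543 (345, 224, 5, 7) 4.5 [ 0.5189 -0.2869  0.011 ]
(340.2872314453125, 199.03192138671875) 8.35133171081543 (332, 191, 17, 17) 192.5 [ 0.6029 -0.2756  0.011 ]
(340.4272766113281, 198.75454711914062) 4.964255332946777 (336, 194, 10, 10) 65.0 [ 0.6037 -0.276   0.011 ]
```

View pics/m1.png

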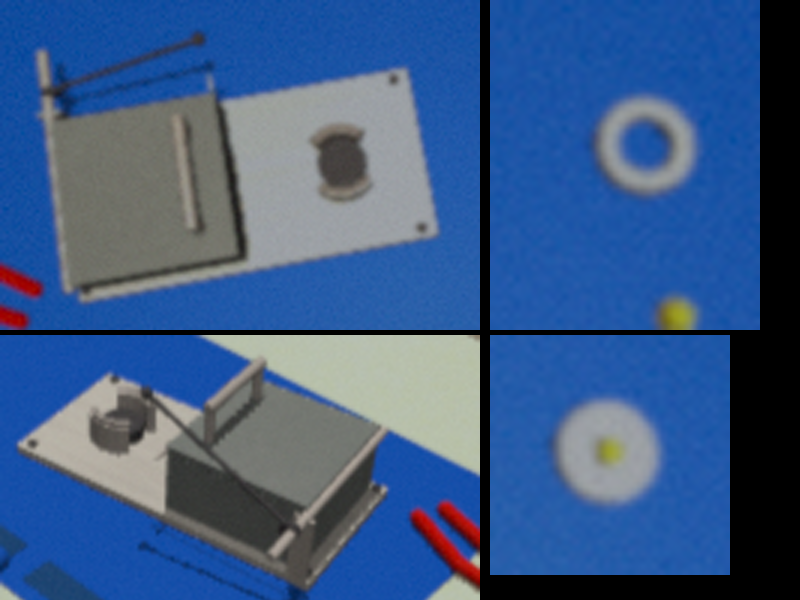

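The ring is at (340.4,198.9) and the disc with its brass boss at (341,252). In the top view the index tip is at about (191.7,177.7) and the body at about (239.3,219.3). Next I'll get the station's pose and the index angle.

Run:
```python
from h import *
a=load("top0");b=load("scene0")
T=lambda x,y:((x+.5)/3-.5+125,(y+.5)/3-.5+165)
S=lambda x,y:((x+.5)/3-.5+235,(y-335+.5)/3-.5+175)
# body: dark blob in the nest
g=cv2.cvtColor(a["pixels"],cv2.COLOR_BGR2GRAY)
print(g[208:232,226:254])
b0,b1=ray(a,T(180,117),.130),ray(a,T(195,230),.130)
print("bar",b0,b1,"len",np.linalg.norm(b0-b1))
xn=(b0-b1)[:2]; print("yaw bar",np.arctan2(xn[1],xn[0]))
c1,c2,c3=[ray(a,T(*p),.012) for p in((407,70),(438,235),(82,299))]
for p,q in((c1,c2),(c3,c2)): print("edge",p,q,np.linalg.norm(p-q),np.arctan2(*(p-q)[1::-1]))
h1,h2=ray(a,T(393,79),.012),ray(a,T(421,228),.012);print("holes",h1,h2,np.arctan2(*(h1-h2)[1::-1]))
print("body",ray(a,T(343,163),.028))
```

```text
[[160 159 160 156 145 134 126 121 118 113 111 113 115 115 114 111 113 119
  119 122 135 154 158 159 159 159 154 160]
 [158 160 155 147 135 121 117 113 104  96  90  90  90  89  91  94 105 106
   99 102 126 155 160 160 160 158 158 161]
 [161 156 143 126 120 115 105  95  80  71  64  67  60  61  64  71  78  83
   89 101 138 155 159 161 160 160 159 162]
 [157 148 128 114 111 105  90  72  61  55  57  59  60  59  61  60  58  66
   84 111 144 159 161 158 160 159 160 160]
 [158 147 130 111 101  88  71  57  58  57  65  66  67  64  66  65  59  67
   94 126 150 160 158 157 162 159 158 159]
 [159 157 146 123  94  73  59  58  60  64  65  63  68  65  66  64  70  70
   93 127 152 155 160 161 162 159 158 161]
 [160 159 157 142 119  83  65  60  64  71  67  69  65  63  63  63  64  69
   83 107 139 156 160 158 158 161 162 159]
 [159 159 159 155 136 109  72  67  63  65  66  64  64  63  65  66  68  66
   70  88 121 148 159 161 159 156 159 159]
 [160 162 161 154 141 110  73  66  66  65  65  68  65  64  66  68  64  66
   66  75 101 138 153 159 161 159 158 159]
 [160 161 160 158 134  97  71  63  65  63  67  
[... 1510 characters left out ...]
8 113 112 111 113 116 117 111 104 104
  111 121 142 154 160 163 161 161 157 157]
 [160 158 159 162 161 156 150 140 131 119 107 103 100 106 110 112 112 125
  137 145 157 159 161 159 160 159 158 160]]
bar [0.57900409 0.16332018 0.13      ] [0.47971937 0.14893027 0.13      ] len 0.10032210972055629
yaw bar 0.14393355061719737
edge [ 0.64377262 -0.03871459  0.012     ] [ 0.47903501 -0.06344799  0.012     ] 0.16658397517152423 0.1490250198411373
edge [0.42858265 0.27854624 0.012     ] [ 0.47903501 -0.06344799  0.012     ] 0.345695663985034 1.717263882119778
holes [ 0.63497274 -0.02446108  0.012     ] [ 0.48625343 -0.04727411  0.012     ] 0.15221008571989475
body [0.54950344 0.02614374 0.028     ]
```

```bash
cat >> h.py <<'E'
from scipy.spatial.transform import Rotation as Ro
yaw=.147; N=np.array([.5491,.0257,.012]); xn=np.array([np.cos(yaw),np.sin(yaw),0]); yn=np.array([-np.sin(yaw),np.cos(yaw),0])
H=N+.253*yn+[0,0,.070]
def rot(s=1,tilt=0):
    z=np.array([0,0,-1.]); x=s*yn
    return (Ro.from_rotvec(-xn*tilt)*Ro.from_matrix(np.c_[x,np.cross(z,x),z])).as_rotvec()
RING=np.array([.603,-.2757,0]); DISC=np.array([.4472,-.265,0])
def bar(th,dx=0): return H+dx*xn+yn*(-.120*np.cos(th)+.048*np.sin(th))+np.array([0,0,.120*np.sin(th)+.048*np.cos(th)])
E
python3 - <<'E'
from h import *
from scipy.optimize import least_squares
a=load("top0");b=load("scene0")
T=lambda x,y:np.array(((x+.5)/3-.5+125,(y+.5)/3-.5+165))
S=lambda x,y:np.array(((x+.5)/3-.5+235,(y-335+.5)/3-.5+175))
tip=lambda th,L=.175:H+.105*xn-yn*L*np.cos(th)+np.array([0,0,L*np.sin(th)])
pt,ps=T(200,38),S(147,393)
tri=least_squares(lambda X:np.r_[proj(a,X)-pt,proj(b,X)-ps],tip(.6)); X=tri.x; d=X-H
print("tip",X,tri.cost,"nestframe",d@xn,d@yn,d[2],"th",np.arctan2(d[2],-(d@yn)))
for c,p,n in((a,pt,"top"),(b,ps,"scene")):
    r=least_squares(lambda t:proj(c,tip(t[0]))-p,[.6]);print(n,r.x,r.fun)
print("base",proj(a,tip(0,0)),T(46,92),proj(b,tip(0,0)),S(295,525))
print("barmid",proj(b,bar(0)),S(237,388),"nest body top scene",proj(b,N+[0,0,.016]),S(124,424))
for s in(1,-1):
    print(s,[None if (q:=bot.inverse_kinematics(p,rot(s))) is None else np.round(q,2) for p in(RING+[0,0,.3],RING+[0,0,.003],N+[0,0,.02],bar(.8)-[0,0,.019])])
E
```

```text
tip [0.64003331 0.14038937 0.16549976] 0.08113315004532361 nestframe 0.10675127388556019 -0.15286666710986047 0.08349975576473727 th 0.49994112793661083
top [0.50657275] [-0.15419166  0.67817434]
scene [0.49219004] [-0.3411993  -0.24951846]
base [142.47191614 195.37483162] [140.         195.33333333] [330.63719909 239.51976449] [333. 238.]
barmid [313.3616365  190.95782403] [313.66666667 192.33333333] nest body top scene [275.88584004 202.84744851] [276.         204.33333333]
1 [array([-0.61,  0.35,  1.15, -0.  ,  1.65, -2.33]), array([-0.61,  0.56,  1.46, -0.  ,  1.12, -2.33]), array([-0.17,  0.26,  1.79, -0.  ,  1.09, -1.89]), array([ 0.2 ,  0.14,  1.62, -0.  ,  1.38, -1.52])]
-1 [array([-0.61,  0.35,  1.15, -0.  ,  1.65,  0.81]), array([-0.61,  0.56,  1.46, -0.  ,  1.12,  0.81]), array([-0.17,  0.26,  1.79, -0.  ,  1.09,  1.25]), array([ 0.2 ,  0.14,  1.62, -0.  ,  1.38,  1.62])]
```

The two views agree, and the index is at about 0.50 rad. Next I'll pick the ring.

```bash
cat >> h.py <<'E'
def U(z): return np.array([0,0,z])
def st(m): print(m,"t",round(bot.current_clock(),2),"p",np.round(bot.current_ee_pos(),4),"F",np.round(bot.current_contact_force(),1),"open",round(bot.current_opening()*92,1),flush=True)
E
python3 - <<'E'
from h import *
p=np.array(bot.current_ee_pos()); bot.line_to([p[0],p[1],.30],max_speed=.3)
bot.goto(RING+U(.12),rot(-1)); st("above")
bot.line_to(RING+U(.004),max_speed=.12); st("down")
bot.set_gripper(0.3,15); st("grip")
bot.line_to(RING+U(.10),max_speed=.2); st("lift")
bot.line_to(N+U(.10),max_speed=.3); st("over nest")
for n in("top","scene"): snap(n,n+"1")
a=load("top1");b=load("scene1")
q=proj(b,N+U(.1)).astype(int);u=proj(a,N+U(.1)).astype(int)
m=np.hstack([crop(a,u[0]-50,u[1]-60,100,120,4),crop(b,q[0]-50,q[1]-60,100,120,4)]);cv2.imwrite("pics/m2.png",m);print(q,u)
E
```

```text
above t 3.78 p [ 0.6034 -0.275   0.1203] F [0.1 1.  0.2] open 91.9
down t 4.9 p [ 0.6038 -0.2762  0.0051] F [ 0.5  0.2 -0.2] open 91.5
grip t 5.93 p [ 0.603  -0.2757  0.004 ] F [ 0.5  0.4 -0.5] open 27.4
lift t 6.57 p [ 0.6024 -0.2753  0.0989] F [ 0.6  0.6 -0.8] open 27.8
over nest t 7.74 p [0.5491 0.0247 0.1116] F [-0.  -1.1  0. ] open 27.6
[276 181] [237 214]
```

View pics/m2.png

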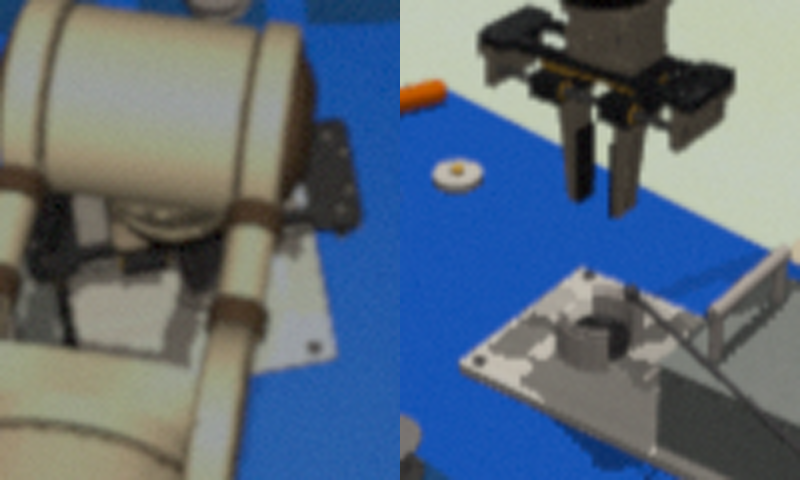

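The gripper came up empty: it closed to the 27.6 mm I commanded and there's no ring in it. I need to find where the ring is now.

Run:
```python
from h import *
a=load("top1");b=load("scene1")
for c,(x,y,w,h) in((a,(310,170,60,110)),(b,(180,140,90,60))):
  hsv=cv2.cvtColor(c["pixels"],cv2.COLOR_BGR2HSV)
  k=((hsv[...,1]<120)&(hsv[...,2]>105)).astype(np.uint8); k2=k*0;k2[y:y+h,x:x+w]=k[y:y+h,x:x+w]
  for q in cv2.findContours(k2,cv2.RETR_EXTERNAL,cv2.CHAIN_APPROX_NONE)[0]:
    if cv2.contourArea(q)>20: (u,v),r=cv2.minEnclosingCircle(q);print((u,v),r,cv2.contourArea(q),ray(c,(u,v),.011).round(4))
print(proj(b,RING+U(.012)),proj(b,DISC+U(.01)))
b0=load("scene0")
m=np.hstack([crop(b0,150,135,120,80,3),crop(b,150,135,120,80,3)]);m2=np.hstack([crop(a,300,175,90,100,3)]);
o=np.zeros((560,720,3),np.uint8);o[:240]=m;o[250:550,:270]=m2;cv2.imwrite("pics/m3.png",o)
```

```text
(341.0, 252.0) 8.944372177124023 218.0 [ 0.4473 -0.265   0.011 ]
(340.23077392578125, 199.0) 8.470372200012207 198.0 [ 0.603  -0.2754  0.011 ]
(262.5, 194.0) 8.20071029663086 66.0 [ 0.5285 -0.0582  0.011 ]
(206.0, 179.0) 6.324655532836914 73.5 [ 0.6089 -0.2724  0.011 ]
(240.0, 164.5) 6.18475866317749 60.5 [ 0.4521 -0.2626  0.011 ]
(223.0, 148.5) 43.8321647644043 694.5 [ 0.4159 -0.4113  0.011 ]
[206.72330577 177.80155791] [240.5467881  164.04629094]
```

View pics/m3.png

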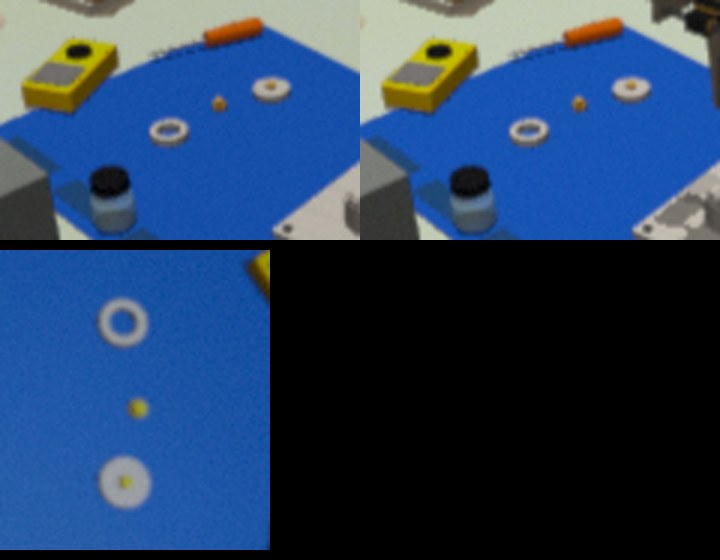

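The ring hasn't moved, still at (340,199) in the top view, and the closing fingers never touched it. In the scene crop the fingertips sit about 8 px higher than the projected TCP, so the tips may really be about 20 mm above the reported TCP. I'll check with a guarded touch while straddling the ring.

Run:
```python
from h import *
b=load("scene1")
for z in(.1,.11,.12,.13,.14): print(z,proj(b,N+U(z)).round(1))
bot.line_to(RING+U(.10),max_speed=.3); bot.set_gripper(.75); 
bot.line_to(RING+U(.006),max_speed=.12); bot.hold(.2); st("at 6mm")
f0=np.array(bot.current_contact_force()); z=.006
while z>-.03:
    z-=.002
    try: bot.line_to(RING+U(z),max_speed=.04)
    except bot.MotionError as e: print(e);break
    f=np.array(bot.current_contact_force())-f0
    print(round(z,3),f.round(1),np.round(bot.current_ee_pos()[2],4))
    if abs(f[2])>4: break
snap("scene","scene2"); c=load("scene2"); q=proj(c,RING).astype(int)
cv2.imwrite("pics/m4.png",crop(c,q[0]-50,q[1]-60,100,90,6)); st("end")
```

```text
0.1 [276.2 181.2]
0.11 [276.2 178.5]
0.12 [276.3 175.8]
0.13 [276.3 173. ]
0.14 [276.4 170.2]
at 6mm t 10.9 p [ 0.6037 -0.2762  0.0071] F [-0.8 -0.7  0.2] open 69.0
0.004 [0.8 1.3 0.1] 0.0039
0.002 [-0.1  1.6 -0. ] 0.0017
0.0 [-0.2  1.2 -0.3] -0.0002
-0.002 [0.5 0.3 0.3] -0.0022
-0.004 [ 0.5 -0.  -0.2] -0.0042
-0.006 [ 1.2  0.5 -0.6] -0.0062
-0.008 [ 0.5  0.1 -0.3] -0.0082
-0.01 [ 0.6  0.5 -0.1] -0.0102
-0.012 [-0.1  0.5 -0.6] -0.0122
-0.014 [ 2.2  0.1 -0.7] -0.0142
-0.016 [1.6 0.6 0.5] -0.0162
-0.018 [ 0.6  1.  -0.2] -0.0182
-0.02 [ 0.8  0.3 -0.4] -0.0202
-0.022 [ 1.6  0.6 -0. ] -0.0222
-0.024 [ 0.5  0.7 -0.3] -0.0242
-0.026 [ 0.5  1.1 -0.3] -0.0262
-0.028 [ 0.3  0.4 -0. ] -0.0282
-0.03 [ 1.2  0.7 -0.1] -0.0302
end t 15.45 p [ 0.6029 -0.2757 -0.0301] F [ 0.  -1.  -0.1] open 69.3
```

View pics/m4.png

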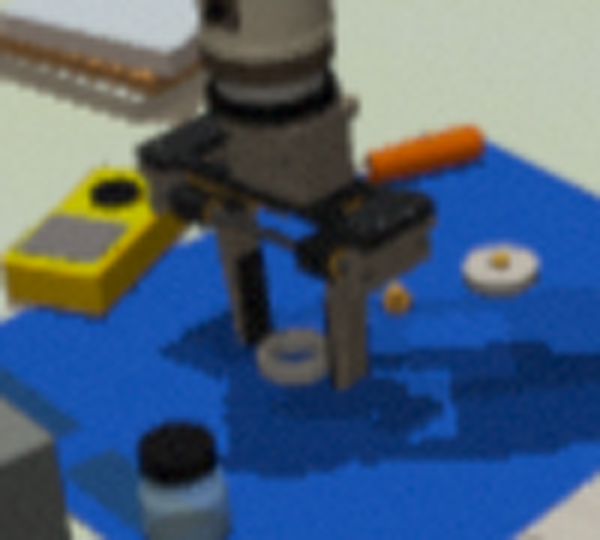

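At TCP z = -0.030 the fingers straddle the ring with their tips close to the desk, so the reported TCP reads about 30 mm low. I'll finish the touch, then grip.

Run:
```python
from h import *
z=-.030; f0=np.mean([bot.current_contact_force() for _ in range(5)],0)
while z>-.045:
    z-=.0015; bot.line_to(RING+U(z),max_speed=.04)
    f=np.array(bot.current_contact_force())-f0
    print(round(z,4),f.round(1),np.round(bot.current_ee_pos()[2],4))
    if abs(f[2])>4: break
zc=z
bot.line_to(RING+U(zc+.004),max_speed=.05)
bot.set_gripper(.3,15); bot.hold(.1); st("grip")
if bot.current_opening()*92>40:
    bot.line_to(RING+U(.07),max_speed=.2); st("lift")
snap("scene","scene3"); print("zc",zc)
```

```text
-0.0315 [0.3 1.8 0.7] -0.0316
-0.033 [-2.   1.8  6.3] -0.0319
grip t 16.76 p [ 0.6029 -0.2756 -0.0291] F [ 0.6  0.5 -0.6] open 46.6
lift t 17.4 p [ 0.6023 -0.2752  0.0689] F [-0.6  1.1 -0.6] open 46.9
zc -0.033
```

Run:
```python
from h import *
c=load("scene3"); P=RING+U(.069+.0318)+U(.003); q=proj(c,P); print(q, "crop px",(q-[q[0]//1-30,q[1]//1-35])*10)
x,y=int(q[0])-30,int(q[1])-35
m=crop(c,x,y,60,55,10)
for X,col in((P,(0,0,255)),(P+.024*xn,(0,255,0)),(P+.024*yn,(255,0,255)),(P-.024*yn,(255,0,255)),(P-.024*xn,(0,255,0))):
    u=(proj(c,X)-[x,y]+.5)*10; cv2.circle(m,tuple(int(i) for i in u),3,col,-1)
cv2.imwrite("pics/m5.png",m)
```

```text
[204.33757204 155.92787323] crop px [303.37572037 359.27873227]
```

View pics/m5.png

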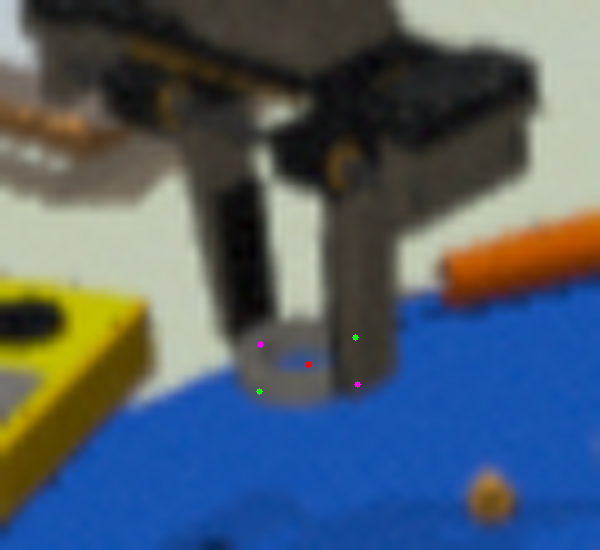

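The ring is held and centred within about 1 mm of the prediction, so the TCP bias is only along the tool: tips = reported + 31.8 mm. Next I'll place it.

```bash
cat >> h.py <<'E'
OFF=.0318
def place(zr,zseat):   # zr: reported z at pick ; zseat: seat height above the desk
    bot.line_to(N*[1,1,0]+U(.10),max_speed=.35)
    zt=zr+zseat
    bot.line_to(N*[1,1,0]+U(zt+.028),max_speed=.2); bot.hold(.1); f0=np.array(bot.current_contact_force()); st("above")
    for d in(.021,.014,.008,.005,.003,.0015,.0005,-.0005,-.0015):
        bot.line_to(N*[1,1,0]+U(zt+d),max_speed=.06); f=np.array(bot.current_contact_force())-f0
        print(d,f.round(1),np.round(bot.current_ee_pos(),4))
        if abs(f[2])>5: break
    st("placed?")
E
python3 - <<'E'
from h import *
place(-.0290,.028)
E
```

```text
above t 19.09 p [0.5509 0.0249 0.0288] F [0.7 0.7 0.1] open 46.6
0.021 [-1.2 -0.1 -0.2] [0.5491 0.0257 0.0201]
0.014 [ 1.   0.8 -0.6] [0.549  0.026  0.0126]
0.008 [ 1.5  0.3 -2.5] [0.5492 0.0259 0.0067]
0.005 [ 1.6  0.9 -1.1] [0.5494 0.0258 0.004 ]
0.003 [1.5 0.8 1.2] [0.5494 0.0258 0.0022]
0.0015 [2.8 1.6 1.1] [0.5494 0.0257 0.0006]
0.0005 [3.5 1.6 1.3] [ 5.494e-01  2.570e-02 -4.000e-04]
-0.0005 [2.6 2.1 3.1] [ 0.5494  0.0257 -0.0013]
-0.0015 [-1.3  1.4 10.1] [ 0.5494  0.0257 -0.0014]
placed? t 21.38 p [ 0.5494  0.0257 -0.0014] F [-0.6  2.1 10.1] open 46.9
```

Run:
```python
from h import *
n=N*[1,1,0]
bot.line_to(n+U(0),max_speed=.05); bot.set_gripper(.8); bot.hold(.25); st("rel")
bot.line_to(n+U(.09),max_speed=.2)
bot.line_to(DISC+U(.06),max_speed=.35); a=snap("top","top4"); b=snap("scene","scene4")
bot.line_to(DISC+U(-.0275),max_speed=.12); bot.hold(.1); bot.line_to(DISC+U(-.029),max_speed=.05); st("down")
bot.set_gripper(.3,15); st("grip")
if bot.current_opening()*92>40: bot.line_to(DISC+U(.07),max_speed=.2); st("lift")
b5=snap("scene","scene5")
u,v=proj(a,N+U(.02)).astype(int);q=proj(b,N+U(.02)).astype(int);w=proj(b5,DISC+U(.10)).astype(int)
m=np.hstack([crop(a,u-20,v-20,40,40,6),crop(b,q[0]-20,q[1]-20,40,40,6),crop(b5,w[0]-30,w[1]-20,50,40,6)]);cv2.imwrite("pics/m6.png",m)
for c,uv in((a,(u,v)),(b,q)): print((proj(c,N+U(.028))-uv+20.5)*6)
```

```text
rel t 22.44 p [0.5491 0.0257 0.    ] F [-0.4  0.4 -0. ] open 73.7
down t 25.4 p [ 0.4473 -0.2652 -0.0288] F [ 0.   0.6 -0.8] open 73.8
grip t 25.92 p [ 0.4472 -0.265  -0.029 ] F [-0.4  0.7 -0.1] open 47.3
lift t 26.56 p [ 0.4466 -0.2644  0.069 ] F [ 0.2  0.1 -1.3] open 47.5
[122.56647664 126.02733505]
[128.57397706 116.13660849]
```

View pics/m6.png

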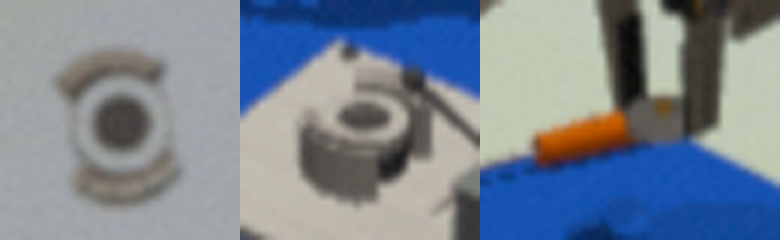

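The ring sits flat and centred in the nest at (122,124) in the crop, and the disc is held boss up. Next I'll place the disc.

Run:
```python
from h import *
place(-.0290,.040)
```

```text
above t 28.2 p [0.5505 0.0248 0.0407] F [ 0.5 -0.1 -0.7] open 47.5
0.021 [-0.3  0.1  0.7] [0.5491 0.0257 0.0321]
0.014 [-1.2 -0.2 -0.6] [0.5485 0.0259 0.0244]
0.008 [-0.2  0.1 -0.9] [0.5486 0.0258 0.0184]
0.005 [ 0.   0.8 -0.6] [0.549  0.0257 0.0158]
0.003 [-0.3  0.4  1.8] [0.5496 0.0256 0.0144]
0.0015 [1.8 1.1 0.1] [0.5497 0.0258 0.0126]
0.0005 [3.  1.3 1.3] [0.5496 0.0258 0.0118]
-0.0005 [1.4 2.9 3.2] [0.5496 0.0258 0.011 ]
-0.0015 [-1.8  2.2 11.2] [0.5497 0.0258 0.0109]
placed? t 30.48 p [0.5497 0.0258 0.0109] F [-1.2  2.1 10.5] open 47.4
```

Run:
```python
from h import *
n=N*[1,1,0]
bot.line_to(n+U(.0123),max_speed=.05); bot.set_gripper(.8); bot.hold(.25); st("rel")
bot.line_to(n+U(.15),max_speed=.2)
B=bar(0,-.01)-U(.019+OFF); print(B)
bot.line_to(B+U(.065),max_speed=.3); a=snap("top","top6"); b=snap("scene","scene6")
bot.line_to(B,max_speed=.08); bot.hold(.1); st("at bar")
bot.set_gripper(0.0,35); bot.hold(.1); st("grip")
b7=snap("scene","scene7")
q=proj(b,N+U(.03)).astype(int);w=proj(b7,bar(0)).astype(int)
cv2.imwrite("pics/m7.png",np.hstack([crop(b,q[0]-20,q[1]-25,40,60,6),crop(b7,w[0]-45,w[1]-30,90,60,6)]))
```

```text
rel t 31.54 p [0.5491 0.0257 0.0123] F [0.  0.3 0.3] open 73.6
[0.51972719 0.15580088 0.0792    ]
at bar t 34.13 p [0.5204 0.1559 0.08  ] F [ 0.   1.5 -0.1] open 73.6
grip t 35.21 p [0.5194 0.1574 0.0791] F [ 0.3  5.2 -1.4] open 10.5
```

View pics/m7.png

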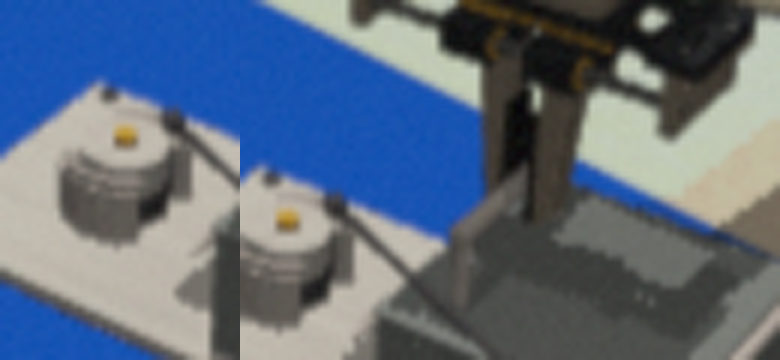

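The disc is seated boss up, and the bar is held at a 10.5 mm opening. The bar lies about 1.6 mm further along +y than I estimated. Next I'll lift along the arc.

Run:
```python
from h import *
sh=.0016*yn-U(.019+OFF)
for th in np.linspace(0,.5,9)[1:]:
    bot.line_to(bar(th,-.01)+sh,max_speed=.05)
    print(round(th,3),np.round(bot.current_contact_force(),1))
bot.hold(.3); st("held")
p=np.array(bot.current_ee_pos())-sh-(H-.01*xn); print("th robot",np.arctan2(p[2],-(p@yn))-np.arctan2(.048,.120), np.linalg.norm([p[2],p@yn]),np.hypot(.12,.048))
a=snap("top","top8");b=snap("scene","scene8")
w=proj(b,bar(.4)).astype(int)
cv2.imwrite("pics/m8.png",np.hstack([crop(a,125,160,90,80,4),crop(b,w[0]-50,w[1]-35,110,80,4)[:, :440]]))
```

```text
0.062 [ 2.  -0.8 -6. ]
0.125 [ 2.  -2.6 -5.9]
0.188 [ 0.6 -5.1 -4.8]
0.25 [ 0.9 -6.5 -3.8]
0.312 [ 1.4 -7.4 -2.8]
0.375 [ 0.7 -8.  -2. ]
0.438 [  0.4 -10.1  -1.4]
0.5 [ -0.9 -11.3  -0.3]
held t 38.04 p [0.5141 0.192  0.1312] F [  0.8 -12.5   0.8] open 10.9
th robot 0.48632046661971295 0.13123779251243858 0.1292439553712281
```

View pics/m8.png

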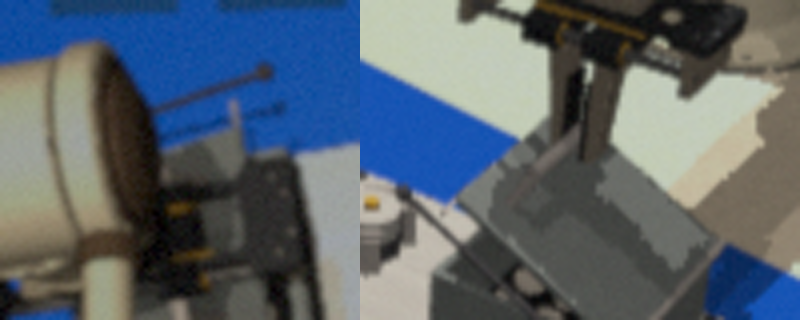

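The lid is up and held. The index runs from the ball at (405,190) down to the right, and the lid's free +x corner is at (460,203) in the crop. I'll compare both angles in the same scene view.

Run:
```python
from h import *
b=load("scene8"); b0=load("scene0"); w=proj(b,bar(.4)).astype(int)
o=w-[50,35]
H2=H+.0016*yn
def pt(th,x,y,z): return H2+x*xn+yn*(y*np.cos(th)+z*np.sin(th))+U(-y*np.sin(th)+z*np.cos(th))
cr=lambda p:((p-o+.5)*4+[360,0]).round(1)
for th in(.4,.45,.5,.55,.6): print(th,"corner+x",cr(proj(b,pt(th,.076,-.152,.008))),"corner-x",cr(proj(b,pt(th,-.076,-.152,.008))),"tip",cr(proj(b,pt(th,.105,-.175,0))))
print("hinge",cr(proj(b,pt(0,.076,0,.008))),cr(proj(b,pt(0,-.076,0,.008))))
m=crop(b,o[0],o[1]-5,110,80,7)
# overlays: lid's +x edge line at th .45 and .55, index at .5
for th,c in((.42,(0,0,255)),(.5,(0,255,0)),(.58,(255,0,0))):
    f=lambda X:tuple(int(v) for v in (proj(b,X)-[o[0],o[1]-5]+.5)*7)
    for x,y,z in((.076,-.152,.008),(-.076,-.152,.008),(.105,-.175,0),(.076,-.152,0)): cv2.circle(m,f(pt(th,x,y,z)),2,c,-1)
cv2.imwrite("pics/m9.png",m)
```

```text
0.4 corner+x [449.2 202.2] corner-x [559.9 109.3] tip [396.4 207.6]
0.45 corner+x [453.8 196. ] corner-x [564.7 103.1] tip [401. 200.]
0.5 corner+x [458.9 190.1] corner-x [569.9  97.3] tip [406.1 192.7]
0.55 corner+x [464.4 184.5] corner-x [575.5  91.7] tip [411.7 185.8]
0.6 corner+x [470.4 179.3] corner-x [581.5  86.5] tip [417.8 179.2]
hinge [617.1 344.7] [716.6 235.9]
```

View pics/m9.png

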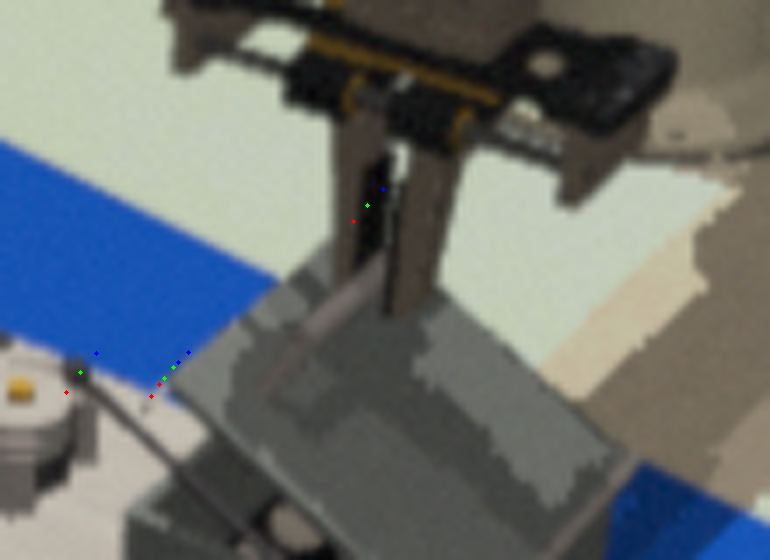

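The corner puts the lid about 0.04 rad below the index, and the robot's pose and the edge slope put it about 0.01–0.02 rad below. I'll raise it by about 0.03 rad, which keeps it inside 0.07 on every estimate, and take one last look.

Run:
```python
from h import *
sh=.0016*yn-U(.019+OFF)
bot.line_to(bar(.53,-.01)+sh,max_speed=.03); bot.hold(.5); st("held")
for _ in range(2):
    p=np.array(bot.current_ee_pos())-sh-(H-.01*xn); print("th robot",np.arctan2(p[2],-(p@yn))-np.arctan2(.048,.120)); bot.hold(.2)
b=snap("scene","scene9"); w=proj(b,bar(.4)).astype(int); o=w-[60,35]
m=crop(b,o[0],o[1],110,80,7)
H2=H+.0016*yn
def pt(th,x,y,z): return H2+x*xn+yn*(y*np.cos(th)+z*np.sin(th))+U(-y*np.sin(th)+z*np.cos(th))
for th,c in((.42,(0,0,255)),(.5,(0,255,0)),(.58,(255,0,0))):
    f=lambda X:tuple(int(v) for v in (proj(b,X)-o+.5)*7)
    for x,y,z in((.076,-.152,.008),(.105,-.175,0)): cv2.circle(m,f(pt(th,x,y,z)),2,c,-1); print(th,f(pt(th,x,y,z)))
cv2.imwrite("pics/m10.png",m)
```

```text
held t 38.92 p [0.5137 0.1948 0.1338] F [ -0.4 -11.2   0.9] open 11.0
th robot 0.515063065002501
th robot 0.5153139824893652
0.42 (229, 349)
0.42 (136, 357)
0.5 (243, 332)
0.5 (150, 337)
0.58 (258, 317)
0.58 (166, 318)
```

View pics/m10.png

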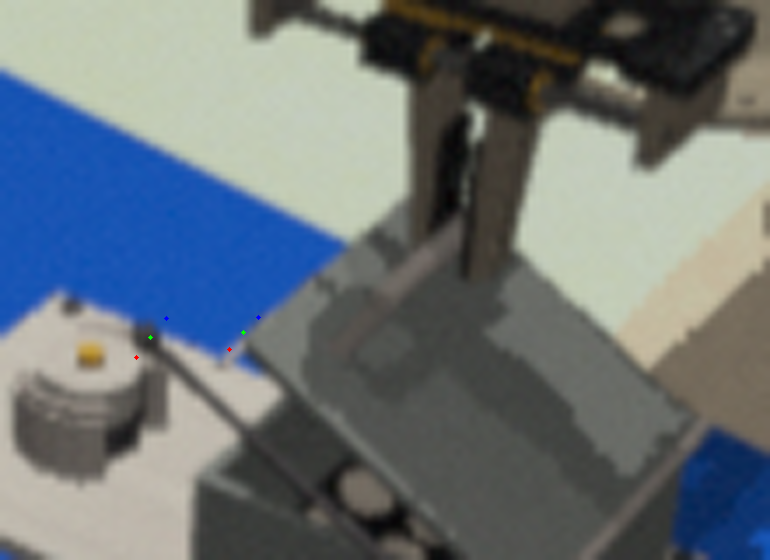

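The lid corner at (246,345) reads about 0.47 rad and the index ball at (148,337) about 0.49–0.50. The robot's pose gives 0.515. All of these are well inside 0.07, so I'm handing in.

Run:
```python
from h import *
st("pre"); bot.job_done(); print("handed in")
```

```text
pre t 39.38 p [0.5137 0.1948 0.1338] F [ -0.8 -11.5   1.5] open 10.7
the job is handed in; nothing more can be done
handed in
```

I placed the spacer ring and then the disc (boss up) in the nest and released both. I then lifted the lid by its bar and handed in at 39.4 s with the gripper still holding it.

- **First grasp:** the first attempt at the ring closed on nothing. The fingertips turned out to sit about 32 mm above the reported TCP. I found this with a guarded touch on the desk and corrected for it in every later move.
- **Stack:** both parts met firm contact within about 2 mm of their expected seat heights. Pictures showed the ring centred and the disc flat with its boss up.
- **Lid angle:** the index measured about 0.50 rad from the two views. The last checks disagree slightly on the lid: 0.515 rad from the robot's pose and about 0.47 rad from its corner in the scene picture. Both are within the 0.07 rad tolerance.
- **Hold:** the lid was still, but the gripper carries about 11 N sideways. That is more than the spring alone should give, so the assumed lid arc is probably off by a couple of millimetres.
- **Bystanders and index:** nothing looked moved in the pictures, and the index ball stayed where I first measured it. I did not measure the bystanders again at the end.

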